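Lock the hand-rest post into the trimming bench rail

TASK

Set up the hand-rest post for trimming the bowl: lift it out of its wooden stand, drop its T-shaped foot into the rail's slot at the yellow-marked end and slide it gently along, down in the slot, until you feel it press on the rubber buffer inside. There, without forcing anything, turn it a quarter turn clockwise seen from above so that its foot locks under the rail, and let go of it, standing upright. Leave the bowl, the cup and the trimming tool where they are.

Things in the scene. Friction and masses are not known exactly. Their poses are not given: they have to be found in the camera images.
- post: Loose hand-rest post, 0.13 to 0.22 kg, upright in its stand. Origin: centre of the foot's underside; z up, x along the foot. Bottom up: steel T-foot 26 (x) by 9 (y) by 10 mm high, lowest 3 mm tapered to 23 by 6; neck 8 mm across; flange 30 mm across, 17.5 to 22.5 mm high, which rests on the top of the stand or rail; stem 12 mm across; orange grip bar on top. Half a turn makes no difference.
- post_grip (a point): Centre of the post's orange grip bar, on its axis 65 mm above its origin. The bar is 44 mm (x, parallel to the foot) by 16 mm (y) by 26 mm high, from 52 to 78 mm above the post's origin.
- stand: Light wooden block 90 (x) by 70 (y) by 32 mm high, fixed to the bench, origin at the centre of its underside. A pocket 32 by 15 mm, 22 mm deep, in the middle of its top holds the post's foot with play (post x along stand x); the flange rests on its top, so the post's origin is 14.5 mm above the bench.
- rail: Fixed aluminium T-slot rail, 300 (x) by 70 (y) by 24.5 mm high, origin at the centre of its underside. An 11 mm wide slot runs along x at y = 0, entry at the -x end. Under the 6 mm thick lips the channel is also 11 mm wide, so the foot slides lengthwise but cannot turn there. With the flange on the rail the post's origin is 7 mm above the bench and the foot clears the channel floor by 3 mm.
- rail_entry (a point): Point in the middle of the slot at the level of the rail's top, between two yellow marks (each 40 mm long), 110 mm from the rail's centre towards -x: drop the foot in here. Never push the post against the rail with more than 30 N.
- rail_lock (a point): Middle of the range, on the slot's line at the rail's top, 42 mm from the rail's centre towards +x. NOT the pocket itself: the one hidden pocket under the lips where the foot can turn is centred anywhere up to 35 mm before or behind this point and must be found by feel, with the buffer. The foot turns there only clockwise seen from above, by 90 degrees to a stop with some play.
- rail_top (a point): Middle of the rail's top, on the slot. The black rubber buffer, in the slot at the unknown pocket, meets the foot's leading end 1.5 mm before the post is centred in the pocket; it gives about 2 N per mm for 8 mm, then is hard. The foot can turn while it presses the buffer with about 1 to 7 N (within 2 mm of the pocket's centre); pushed harder it is too far in.
- bowl: White unfired bowl, 110 mm across, 50 mm high, loose on the grey turntable (180 mm across, 42 mm high) left of the rail; origin under its foot. Leave alone.
- mug: Blue cup, 76 mm across, 85 mm high, loose on the bench to the right of the rail; origin under its foot. Leave alone.
- trimmer: Clay trimming tool, a wooden handle with a steel wire loop, 170 mm long, lying loose on the bench to the left; x along it towards the loop, origin in its middle underneath. Leave alone.
Mind the look-alikes: they are no part of the job. What is meant by the post is not red, and is the larger of those in its own colour.

How it is judged (in metres and radians):
On the way, in this order (a step that is already met when the one before it is completed fails the run):
1. the foot is down in the slot at the yellow marks, lengthwise (z of post in the frame of rail between 0.002 and 0.0115 m and y of post in the frame of rail between -0.005 and 0.005 m and x of post in the frame of rail below -0.085 m and angle between the x axis of post and the x axis of rail, either way round below 0.2 rad), for 0.2 s.
2. the post has slid along the slot, still lengthwise and down, into the range where the pocket lies (z of post in the frame of rail between 0.002 and 0.0115 m and y of post in the frame of rail between -0.005 and 0.005 m and x of post in the frame of rail above 0 m and angle between the x axis of post and the x axis of rail, either way round below 0.2 rad), for 0.1 s.
At the end, for the whole second after the job is handed in: The post stands at rest and upright (within 0.15 rad) in the rail, its foot under the lips (origin 2 to 11.5 mm above the rail's underside, within 5 mm of the slot's middle, 0 to 86 mm from the rail's centre towards +x) and turned crosswise to the slot within 0.35 rad (z of post in the frame of rail between 0.002 and 0.0115 m and y of post in the frame of rail between -0.005 and 0.005 m and x of post in the frame of rail between 0 and 0.086 m and angle between the x axis of post and the y axis of rail, either way round below 0.35 rad and angle between post's own z axis and vertical below 0.15 rad and linear speed of post below 0.02 m/s and angular speed of post below 0.2 rad/s); the robot touches nothing.
It fails at once if the post is forced against the rail with more than 30 N (contact force between post and rail above 30 N).
It fails at once if the bowl is shifted by more than 10 mm (distance of bowl from where it was at the start of the episode above 0.01 m).
It fails at once if the cup is shifted by more than 15 mm (distance of mug from where it was at the start of the episode above 0.015 m).
It fails at once if the trimming tool is shifted by more than 20 mm (distance of trimmer from where it was at the start of the episode above 0.02 m).
It also fails if it takes over 61 s, if anything falls off the work surface, if the arm or the gripper's body presses on something with over 40 N, if the wrist force passes 120 N, or if a joint passes its speed limit or range.

ROBOT

A 6-joint arm with a two-finger parallel gripper is mounted at the origin on the work surface. World frame = base frame: x ahead of the robot, y to its left, z up, the work surface at z = 0. Lengths are in m, angles in degrees, forces in N, time in s.
With the tool pointing down it reaches from about 0.4 to 0.825 m from the base axis. Payload 7 kg.
Tool frame: the origin (TCP) lies on the centre line of the jaws, within the pads' length; the fingertips stand 22 mm ahead of it and the grasp point (between the pads) lies 3 mm ahead of it; z points along the fingers, y is the line along which they close (so a half turn about z gives the same grasp; the last joint's range is limited). The gripper opens to 88 mm and grips with 3 to 60 N. Pads are 19 mm wide; open, the fingers measure 130 mm over their backs; the gripper's body (78 mm by 193 mm) begins 47 mm behind the grasp point.
Start: joints at [-54.884, 20.546, 0.682, 0, -70.136, -16.507], TCP at [0.215, -0.64, 0.249] pointing down, gripper open.
Joint ranges: [-176.03, 176.03], [-82.01, 121.73], [-58.28, 71.71], [-173.87, 95.51], [-174.79, -0.11], [-173.66, 173.66]. Speed limits (degrees/s): [136.94, 136.94, 172.46, 180, 180, 180].

INTERFACE

Orientations are given as [roll, pitch, yaw] about the fixed x, y, z axes, in that order (R = Rz(yaw) Ry(pitch) Rx(roll)).
In Python, from plant import get_state, cams, r gives the robot as it stands.
- The arm moves only by the tool apply_moves, never from a script. Its argument "targets" is a list of rows, each an object with "dp": the shift along the world's x, y, z in m, a list of three; "yaw": the turn about the world's z in degrees. In form: [{"dp": [x, y, z], "yaw": yaw}, ...]. A call has 1 to 20 rows; each row is the pose to reach, as a shift and turn from the pose commanded when the call began; what a row does not reach only later rows make up. A row lasts 1/12 s, in which the tool goes at most 41.7 mm and 7.16 degrees, less where a joint would pass 70% of its speed; a pose out of reach is approached as far as the arm can. A call with a gripper value outside its range is refused whole. "grip" is the gripper command: -1 is fully open, 1 is shut, values between are in proportion, set as the call begins (left out, the last holds). The fingers move at their own pace and stop on an object; "squeeze" is the grip in N (left out, the last holds). Time passes only in rows, so rows that repeat a pose let the fingers close. It gives the time, the measured TCP pose, the force, the opening and the grip force at its end, in the units of the state.
- get_state(): the state, without advancing time (a new reading comes with each control period).
- cams.capture(name): name is "scene" or "top" or "wrist"; returns a dict with "image" (384x512x3 uint8, red, green, blue), "range_z" (384x512 float32, m along the optical axis (not along the pixel's ray), 0 where there is no reading), "fx", "fy", "cx", "cy" (pixels), "k1" (the pictures are not rectified: a ray, as slopes to the right and down, at radius r is drawn at 1 + k1 r^2 times it, then the intrinsics apply), "R" (3x3) and "t" (3): a world point X has camera coordinates R X + t; the wrist camera has in their place "T_tool_cam" (4x4, takes a point from camera to tool coordinates, whose origin is the TCP and whose axes are the flange's). Camera axes: x right, y down, z forward; pixel columns grow to the right and rows downward; lengths in m; the calibration is good to about 2 mm. A picture is of the moment at which its call begins: read the wrist's pose just before it.
- r.close_job(): hands the job in; it is judged then, once.
The state is a dict: "time_s": time; "joints": joint angles; "qd": joint speeds; "joint_torque": joint torques, N m; "tcp_pos": TCP position; "eef_rot": TCP orientation; "contact_force": force on the tool from outside, world axes, zero at the start; "moment": the same for the moment, N m; "gripper_width": finger opening in m; "gripper_force": force on a finger pad.
Only numpy, scipy, OpenCV 4.12 (cv2) and the standard library are available. Lean on these libraries where they do the work, as an engineer would, in place of code of your own. Each camera call takes 0.05 s, during which the arm holds its last target. There are 200 camera calls.

## Working session

There is one attempt and no reset: what is moved stays moved. The work goes in short steps, Python scripts to look and compute and a tool call to move; the robot and the scene stay as the last step left them, time stands still between calls to the robot, and variables do not carry over. Pictures are saved under pics/ and viewed, at most 10 in all, crops included, and the job is handed in when it is done.

Besides the shell and the picture viewer there is one more tool, called in YAML: its name, and indented under it one key for each argument. apply_moves: Moves the arm, as the interface text tells. Its arguments: {"type":"object","properties":{"targets":{"type":"array","items":{"type":"object","properties":{"dp":{"type":"array","items":{"type":"number"}},"yaw":{"type":"number"}}}},"grip":{"type":"number"},"squeeze":{"type":"number"}},"required":["targets"]}

```bash
mkdir -p pics; cat > h.py <<'E'
import numpy as np, cv2
from plant import get_state, cams, r
def cap(n):
    s=get_state(); c=cams.capture(n); c['s']=s; return c
def world(c):
    # world coords for every pixel
    H,W=c['range_z'].shape
    v,u=np.mgrid[0:H,0:W].astype(float)
    x=(u-c['cx'])/c['fx']; y=(v-c['cy'])/c['fy']
    xu,yu=x.copy(),y.copy()
    for _ in range(15):
        f=1+c['k1']*(xu**2+yu**2); xu=x/f; yu=y/f
    z=c['range_z']; P=np.stack([xu*z,yu*z,z],-1)
    if 'R' in c and c['R'] is not None:
        return (P-np.array(c['t']))@np.array(c['R'])
    from scipy.spatial.transform import Rotation as Ro
    T=np.array(c['T_tool_cam']); Q=P@T[:3,:3].T+T[:3,3]
    s=c['s']; R=Ro.from_euler('xyz',s['eef_rot'],degrees=True).as_matrix()
    return Q@R.T+np.array(s['tcp_pos'])
def save(c,n,crop=None,k=1):
    im=c['image'][:,:,::-1]
    if crop: a,b,d,e=crop; im=im[b:e,a:d]
    cv2.imwrite('pics/'+n,cv2.resize(im,None,fx=k,fy=k,interpolation=cv2.INTER_CUBIC))
E
python3 - <<'E'
from h import *
import pickle
print(get_state())
a=cap('scene');b=cap('top')
pickle.dump((a,b),open('c0.pkl','wb'))
im=np.vstack([a['image'],b['image']])
im=np.hstack([a['image'],b['image']])[:,:,::-1]
cv2.imwrite('pics/a.png',cv2.resize(a['image'][:,:,::-1],(800,600)));cv2.imwrite('pics/b.png',cv2.resize(b['image'][:,:,::-1],(800,600)))
E
```

```text
{'time_s': 0.0, 'joints': array([-5.48836479e+01,  2.05922541e+01,  6.34867976e-01, -2.10080942e-02,
       -7.01327392e+01, -1.65052733e+01]), 'qd': array([ 0.0158886 ,  0.04028027, -0.05896862,  0.02664226,  0.00090943,
       -0.00128461]), 'joint_torque': array([ 1.17770705e-04, -5.82722032e+01,  2.93058336e+01,  6.99735403e+00,
        6.91729132e-03, -1.60240966e-04]), 'tcp_pos': array([ 0.21525627, -0.63930629,  0.2476189 ]), 'eef_rot': array([ 1.79907977e+02, -6.67247500e-03, -1.61396071e+02]), 'contact_force': array([0.23478675, 0.16109683, 0.28322167]), 'moment': array([ 0.0130586 , -0.0360789 , -0.00225652]), 'gripper_force': 0.0, 'gripper_width': 0.087464071363536}
```

View pics/a.png

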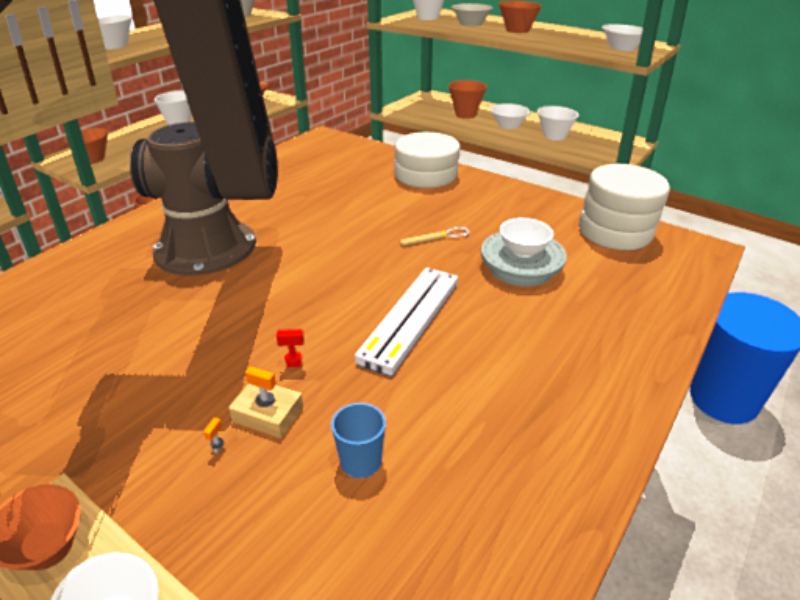

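View pics/b.png

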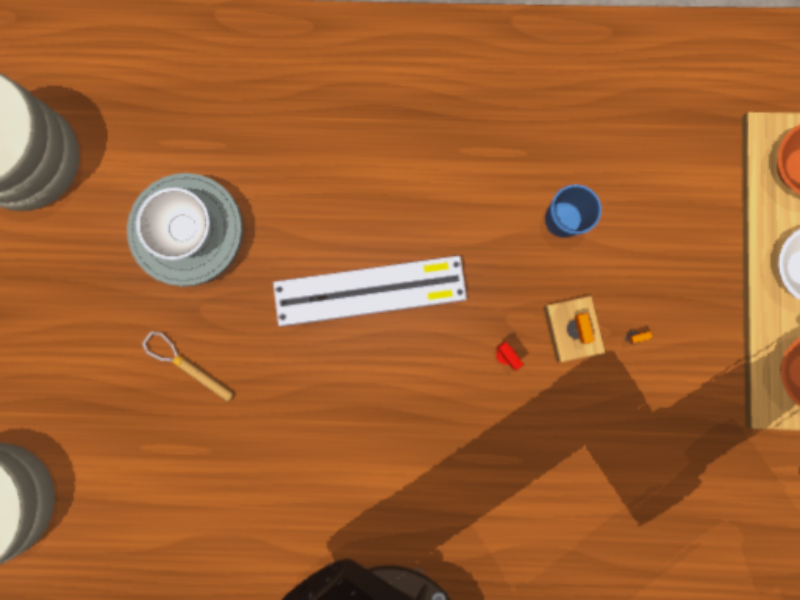

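The scene shows the following (top picture, 800x600):
- The orange bar standing in the wooden stand is at (584,328).
- A smaller orange one lies at (641,336), and a red one at (509,355).
- The rail's yellow marks are at its right end (438,281), with a dark patch in the slot near (318,297).

The post is the large orange one in the stand. I'll confirm with a crop and measure.

```bash
python3 - <<'E'
from h import *
import pickle
a,b=pickle.load(open('c0.pkl','rb'))
i1=cv2.resize(b['image'][150:250,165:425,::-1],None,fx=3,fy=3,interpolation=cv2.INTER_CUBIC)
i2=cv2.resize(a['image'][200:310,120:260,::-1],None,fx=2.6,fy=2.6,interpolation=cv2.INTER_CUBIC)
o=np.zeros((600,800,3),np.uint8);o[:300,:780]=i1;o[305:305+i2.shape[0],:i2.shape[1]]=i2
cv2.imwrite('pics/c.png',o)
for n,c in (('scene',a),('top',b)):
    W=world(c);hsv=cv2.cvtColor(c['image'],cv2.COLOR_RGB2HSV);x,y,z=W[...,0],W[...,1],W[...,2]
    h,s,v=[hsv[...,i].astype(int) for i in range(3)]
    ok=c['range_z']>0
    def rep(k,m):
        p=W[m];
        if len(p)<5: print(n,k,'few');return
        r_=cv2.minAreaRect((p[:,:2]*1000).astype(np.float32)); print(n,k,len(p),'med z',np.median(p[:,2]).round(4),'rect',np.round(r_[0],1),np.round(r_[1],1),round(r_[2],1),'mean',p.mean(0).round(4))
    near=ok&(x>.3)&(x<.75)&(y>-.6)&(y<.3)
    rep('bar',near&(h>8)&(h<22)&(s>200)&(v>180)&(z>.080)&(z<.12))
    rep('white',near&(s<60)&(v>130)&(z>.015)&(z<.035)&(y<.12))
    ym=(near&(h>25)&(h<35)&(s>150)&(v>150)&(z>.01)&(z<.04)).astype(np.uint8)
    nl,lab,st,ct=cv2.connectedComponentsWithStats(ym)
    for i in range(1,nl):
        if st[i,4]>8: rep('yellow',lab==i)
    rep('stand',near&(z>.024)&(z<.04)&(y<-.22)&(s>60)&(h>12)&(x<.6)&(s<190))
    rep('cup',near&(h>95)&(h<125)&(s>120)&(z>.02))
E
```

```text
scene bar 83 med z 0.0889 rect [ 495.3 -279.8] [44.4 17.1] 14.7 mean [ 0.4985 -0.2837  0.0881]
scene white 1232 med z 0.0257 rect [ 539.8 -240.1] [132.9 721.3] 1.1 mean [ 0.5538 -0.0211  0.0249]
scene yellow 24 med z 0.0271 rect [543.3 -66.9] [ 8.5 35.9] 3.4 mean [ 0.543  -0.0676  0.027 ]
scene yellow 27 med z 0.0267 rect [586.1 -59.7] [ 8.  32.4] 8.9 mean [ 0.5859 -0.06    0.0264]
scene stand 699 med z 0.0318 rect [ 495.  -279.1] [92.2 73.7] 14.8 mean [ 0.5022 -0.284   0.0315]
scene cup 1117 med z 0.0603 rect [ 673.5 -264.8] [69.4 75.2] 41.2 mean [ 0.6726 -0.2647  0.0584]
top bar 127 med z 0.0931 rect [ 496.2 -277.6] [42.8 15.3] 14.4 mean [ 0.4963 -0.2775  0.0931]
top white 1983 med z 0.0259 rect [ 587.3 -234.8] [ 75.7 722.5] 7.8 mean [0.5522 0.0152 0.0258]
top yellow 56 med z 0.026 rect [587.5 -57.9] [ 9.2 35.7] 9.9 mean [ 0.5871 -0.0576  0.0263]
top yellow 56 med z 0.0265 rect [543.6 -64.3] [ 9.2 35.9] 9.8 mean [ 0.5439 -0.0651  0.0266]
top stand 872 med z 0.0334 rect [ 452.  -428.6] [234.7 355.9] 10.2 mean [ 0.4962 -0.2837  0.0331]
top cup 209 med z 0.0843 rect [ 673.6 -262.2] [69.6 71.5] 38.2 mean [ 0.6776 -0.2631  0.0787]
```

View pics/c.png

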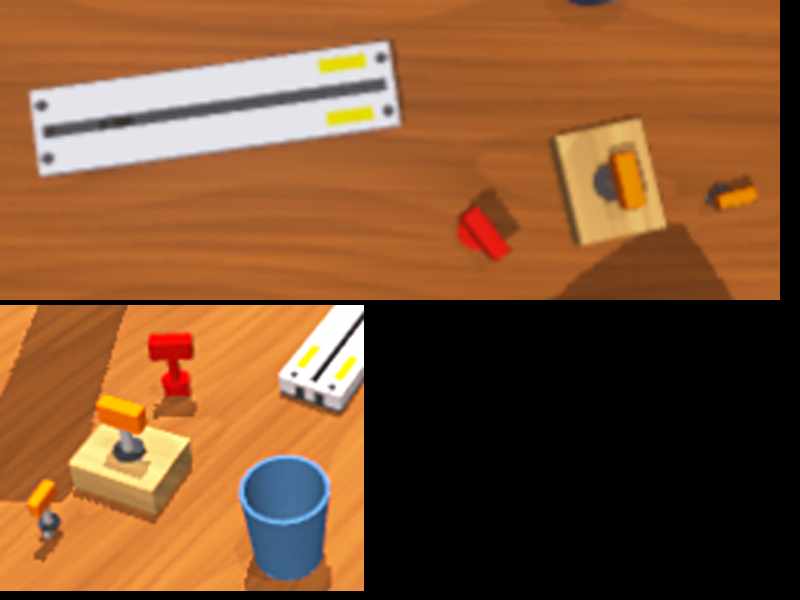

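The crop confirms it: the large orange bar, on its dark flange in the wooden stand, is the post. The small orange one and the red one are look-alikes. Moving above it, with a yaw of -4° to match the stand's 14.6°.

apply_moves:
  targets:
    - {"dp": [0.025,0.03,0],"yaw": -1}
    - {"dp": [0.05,0.06,0],"yaw": -2}
    - {"dp": [0.075,0.095,0],"yaw": -4}
    - {"dp": [0.1,0.128,0],"yaw": -4}
    - {"dp": [0.125,0.16,0],"yaw": -4}
    - {"dp": [0.15,0.192,0],"yaw": -4}
    - {"dp": [0.175,0.224,0],"yaw": -4}
    - {"dp": [0.2,0.256,-0.01],"yaw": -4}
    - {"dp": [0.225,0.288,-0.02],"yaw": -4}
    - {"dp": [0.25,0.32,-0.03],"yaw": -4}
    - {"dp": [0.268,0.344,-0.04],"yaw": -4}
    - {"dp": [0.278,0.357,-0.05],"yaw": -4}
    - {"dp": [0.281,0.361,-0.055],"yaw": -4}
    - {"dp": [0.281,0.361,-0.055],"yaw": -4}
    - {"dp": [0.281,0.361,-0.055],"yaw": -4}
  grip: -1

```text
time_s: 1.35
tcp_pos: [0.496, -0.2789, 0.1933]
eef_rot: [180.0, -0.1, -165.4]
contact_force: [0.5, -0.4, -0.1]
gripper_width: 0.0877
gripper_force: 0.0
```

```bash
cat > m.py <<'E'
from h import *
def bar(c,zlo=.08,zhi=.1,box=None):
    W=world(c);hsv=cv2.cvtColor(c['image'],cv2.COLOR_RGB2HSV).astype(int);h,s,v=[hsv[...,i] for i in range(3)]
    m=(c['range_z']>0)&(h>8)&(h<22)&(s>190)&(v>150)&(W[...,2]>zlo)&(W[...,2]<zhi)
    if box is not None: m&=(abs(W[...,0]-box[0])<.06)&(abs(W[...,1]-box[1])<.06)
    m=m.astype(np.uint8);n,l,st,ct=cv2.connectedComponentsWithStats(m)
    i=1+np.argmax(st[1:,4]);p=W[l==i];top=np.median(p[:,2]);p=p[abs(p[:,2]-top)<.004]
    r_=cv2.minAreaRect((p[:,:2]*1000).astype(np.float32))
    print('bar',len(p),'ztop',top.round(4),np.round(r_[0],1),np.round(r_[1],1),round(r_[2],2))
E
python3 - <<'E'
from m import *
import pickle
c=cap('wrist');pickle.dump(c,open('w1.pkl','wb'))
print(c['s']['tcp_pos'],c['s']['eef_rot'],c['s']['time_s'])
save(c,'w1.png',None,1.4)
bar(c)
E
```

```text
[ 0.49599259 -0.27885137  0.19330325] [ 1.79979233e+02 -6.33357611e-02 -1.65359134e+02] 1.35
bar 890 ztop 0.0913 [ 494.6 -277.9] [42.9 13.9] 14.34
```

View pics/w1.png

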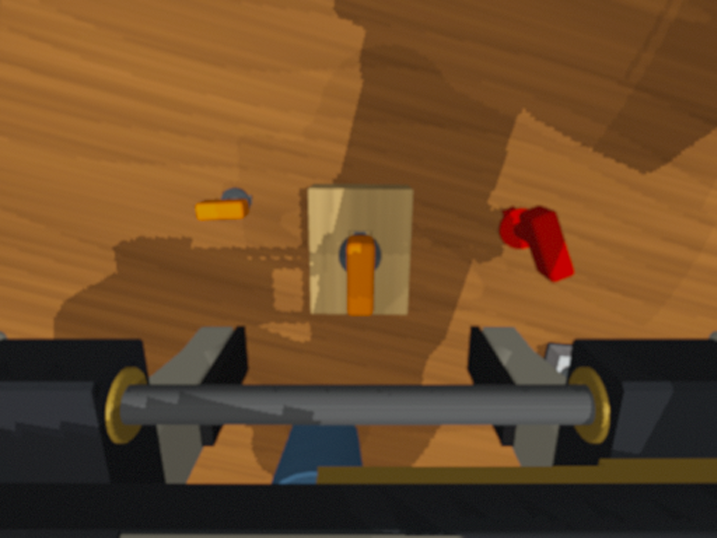

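The wrist view shows the bar at (360,275), square between the fingers. The red one (545,245) and small orange one (220,210) are well clear. Descend and grip.

apply_moves:
  targets:
    - {"dp": [-0.001,0.001,-0.03]}
    - {"dp": [-0.001,0.001,-0.06]}
    - {"dp": [-0.001,0.001,-0.085]}
    - {"dp": [-0.001,0.001,-0.1]}
    - {"dp": [-0.001,0.001,-0.108]}
    - {"dp": [-0.001,0.001,-0.111]}
    - {"dp": [-0.001,0.001,-0.111]}

```text
$.targets[0]: bad value
```

apply_moves:
  targets:
    - {"dp": [0,0,0]}
    - {"dp": [0,0,0]}
    - {"dp": [0,0,0]}
    - {"dp": [0,0,0]}
    - {"dp": [0,0,0]}
    - {"dp": [0,0,0]}
    - {"dp": [0,0,0]}
    - {"dp": [0,0,0]}
  grip: 1
  squeeze: 30

```text
$.targets[0]: bad value
```

Yaw is needed in every row.

apply_moves:
  targets:
    - {"dp": [-0.001,0.001,-0.03],"yaw": 0}
    - {"dp": [-0.001,0.001,-0.06],"yaw": 0}
    - {"dp": [-0.001,0.001,-0.085],"yaw": 0}
    - {"dp": [-0.001,0.001,-0.1],"yaw": 0}
    - {"dp": [-0.001,0.001,-0.108],"yaw": 0}
    - {"dp": [-0.001,0.001,-0.111],"yaw": 0}
    - {"dp": [-0.001,0.001,-0.111],"yaw": 0}

```text
time_s: 1.98
tcp_pos: [0.4952, -0.2785, 0.0828]
eef_rot: [-180.0, -0.0, -165.4]
contact_force: [0.3, -0.2, 0.4]
gripper_width: 0.0877
gripper_force: 0.0
```

apply_moves:
  targets:
    - {"dp": [0,0,0],"yaw": 0}
    - {"dp": [0,0,0],"yaw": 0}
    - {"dp": [0,0,0],"yaw": 0}
    - {"dp": [0,0,0],"yaw": 0}
    - {"dp": [0,0,0],"yaw": 0}
    - {"dp": [0,0,0],"yaw": 0}
    - {"dp": [0,0,0],"yaw": 0}
    - {"dp": [0,0,0],"yaw": 0}
  grip: 1
  squeeze: 30

```text
time_s: 2.65
tcp_pos: [0.4954, -0.2777, 0.0826]
eef_rot: [-180.0, 0.0, -165.4]
contact_force: [1.0, 0.6, 0.1]
gripper_width: 0.0396
gripper_force: 0.0
```

apply_moves:
  targets:
    - {"dp": [0,0,0],"yaw": 0}
    - {"dp": [0,0,0],"yaw": 0}
    - {"dp": [0,0,0],"yaw": 0}
    - {"dp": [0,0,0],"yaw": 0}
    - {"dp": [0,0,0],"yaw": 0}
    - {"dp": [0,0,0],"yaw": 0}

```text
time_s: 3.15
tcp_pos: [0.4953, -0.2777, 0.0825]
eef_rot: [180.0, -0.0, -165.4]
contact_force: [0.9, 0.2, -0.4]
gripper_width: 0.0157
gripper_force: 30.0
```

```bash
python3 - <<'E'
from h import *
import pickle
from scipy.spatial.transform import Rotation
a,b=pickle.load(open('c0.pkl','rb'))
for n,c in (('scene',a),('top',b)):
    W=world(c);hsv=cv2.cvtColor(c['image'],cv2.COLOR_RGB2HSV).astype(int)
    m=(c['range_z']>0)&(hsv[...,1]<60)&(hsv[...,2]>130)&(W[...,2]>.018)&(W[...,2]<.034)&(W[...,1]<.24)&(W[...,1]>-.13)&(W[...,0]>.45)&(W[...,0]<.66)
    nn,l,st,ct=cv2.connectedComponentsWithStats(cv2.morphologyEx(m.astype(np.uint8),cv2.MORPH_CLOSE,np.ones((9,9))))
    i=1+np.argmax(st[1:,4]);p=W[(l==i)&m]
    print(n,len(p),cv2.minAreaRect((p[:,:2]*1000).astype(np.float32)),np.median(p[:,2]))
    k=(l==i)&(hsv[...,2]<110)&(W[...,0]>.45); q=W[k][:,:2]
    d=cv2.fitLine(q.astype(np.float32),cv2.DIST_HUBER,0,.001,.001).ravel();print('dark line',len(q),d,np.degrees(np.arctan2(d[1],d[0])))
E
```

```text
scene 1426 ((544.3795776367188, 45.474525451660156), (71.49911499023438, 303.2083435058594), 9.75466251373291) 0.025841437971801037
dark line 85 [ 0.16683055 -0.9859856   0.5377648   0.04799689] -80.3964
top 2702 ((547.2213134765625, 48.59895324707031), (69.7864990234375, 299.6278991699219), 9.584986686706543) 0.02591344414371936
dark line 348 [ 0.17319705 -0.9848872   0.54814124  0.04838609] -80.026245
```

Gripped (15.7 mm wide, 30 N). The rail's centre is about (0.547, 0.048) with yaw about 99.7°. Lift, then carry above the entry.

apply_moves:
  targets:
    - {"dp": [0,0,0.01],"yaw": 0}
    - {"dp": [0,0,0.03],"yaw": 0}
    - {"dp": [0,0,0.06],"yaw": 0}
    - {"dp": [0,0,0.09],"yaw": 0}
    - {"dp": [0.006,0.018,0.09],"yaw": 7}
    - {"dp": [0.012,0.036,0.09],"yaw": 14}
    - {"dp": [0.018,0.054,0.09],"yaw": 21}
    - {"dp": [0.024,0.072,0.09],"yaw": 28}
    - {"dp": [0.03,0.09,0.09],"yaw": 35}
    - {"dp": [0.036,0.108,0.09],"yaw": 42}
    - {"dp": [0.042,0.126,0.09],"yaw": 49}
    - {"dp": [0.048,0.144,0.09],"yaw": 56}
    - {"dp": [0.054,0.162,0.09],"yaw": 63}
    - {"dp": [0.06,0.18,0.09],"yaw": 70}
    - {"dp": [0.066,0.198,0.085],"yaw": 77}
    - {"dp": [0.07,0.21,0.08],"yaw": 84}
    - {"dp": [0.07,0.217,0.075],"yaw": 85}
    - {"dp": [0.07,0.217,0.075],"yaw": 85}
    - {"dp": [0.07,0.217,0.075],"yaw": 85}

```text
time_s: 4.73
tcp_pos: [0.5649, -0.0608, 0.1575]
eef_rot: [179.9, -0.0, -80.6]
contact_force: [0.2, -0.7, -1.0]
gripper_width: 0.016
gripper_force: 30.0
```

```bash
python3 - <<'E'
from m import *
import pickle
c=cap('wrist');t=cap('top');s=cap('scene');pickle.dump((c,t,s),open('w2.pkl','wb'))
print(c['s'])
bar(t,.13,.19,(.565,-.06))
o=np.vstack([cv2.resize(c['image'],(512,384)),s['image'][120:320,:]])
cv2.imwrite('pics/d.png',o[:,:,::-1])
E
```

```text
{'time_s': 4.7333, 'joints': array([ 1.35889022e+01,  1.49935879e+01, -2.00705018e+01,  9.51265059e-04,
       -5.49883808e+01, -4.16079688e+00]), 'qd': array([-0.91073799, -0.41645241,  0.3757485 ,  0.21577883, -0.10224544,
        0.40262839]), 'joint_torque': array([  0.68423521, -47.01928854,  25.87831557,   6.18548289,
         0.10134176,   0.08270204]), 'tcp_pos': array([ 0.56487249, -0.06078753,  0.1575455 ]), 'eef_rot': array([ 1.79947724e+02, -4.58360602e-03, -8.05713464e+01]), 'contact_force': array([ 0.2386429 , -0.68854616, -1.04704731]), 'moment': array([0.00207309, 0.11360769, 0.0016646 ]), 'gripper_force': 29.978428781032562, 'gripper_width': 0.01600897842577891}Traceback (most recent call last):
  File "<stdin>", line 5, in <module>
  File "m.py", line 7, in bar
    i=1+np.argmax(st[1:,4]);p=W[l==i];top=np.median(p[:,2]);p=p[abs(p[:,2]-top)<.004]
        ~~~~~~~~~^^^^^^^^^^
    return _wrapfunc(a, 'argmax', axis=axis, out=out, **kwds)
    return bound(*args, **kwds)
ValueError: attempt to get argmax of an empty sequence
```

```bash
python3 - <<'E'
from m import *
import pickle
c,t,s=pickle.load(open('w2.pkl','rb'))
o=np.vstack([c['image'],s['image'][120:320,:]])
cv2.imwrite('pics/d.png',o[:,:,::-1])
W=world(c);hsv=cv2.cvtColor(c['image'],cv2.COLOR_RGB2HSV).astype(int)
z=W[...,2];ok=c['range_z']>0
ym=(ok&(hsv[...,0]>24)&(hsv[...,0]<36)&(hsv[...,1]>150)&(hsv[...,2]>120)&(z<.04)).astype(np.uint8)
n,l,st,ct=cv2.connectedComponentsWithStats(ym)
for i in range(1,n):
    if st[i,4]>30: p=W[l==i];print(st[i],cv2.minAreaRect((p[:,:2]*1000).astype(np.float32)),np.median(p[:,2]))
m=ok&(abs(z-.0255)<.004)&(hsv[...,1]<70)&(hsv[...,2]>90)
p=W[m];u=np.array([np.cos(np.radians(99.7)),np.sin(np.radians(99.7))]);v=np.array([-u[1],u[0]])
q=p[:,:2]-[.5655,-.0604];a=q@u;b=q@v
print('along',np.percentile(a,[0.2,99.8]),'across by along:')
for k in np.arange(-.04,.03,.01):
    bb=b[(a>k)&(a<k+.01)]
    if len(bb)>50:
        h,e=np.histogram(bb,np.arange(-.045,.046,.001)); 
        mid=[e[j] for j in range(33,57) if h[j]<0.3*np.median(h[h>0])]
        print(round(k,3),np.percentile(bb,[.5,99.5]).round(4),'gap',np.round(mid[:1]+mid[-1:],4))
E
```

```text
along [-0.04076339  0.15383141] across by along:
-0.04 [-0.0339  0.0358] gap []
-0.03 [-0.0335  0.0354] gap [-0.004  0.005]
-0.02 [-0.0339  0.0359] gap [-0.004  0.005]
-0.01 [-0.0339  0.0353] gap [-0.004  0.005]
0.0 [-0.0338  0.0357] gap [-0.004  0.005]
0.01 [-0.034   0.0359] gap [-0.006  0.005]
0.02 [-0.0336  0.0354] gap [-0.012  0.011]
0.03 [-0.034   0.0357] gap [-0.012  0.011]
```

View pics/d.png

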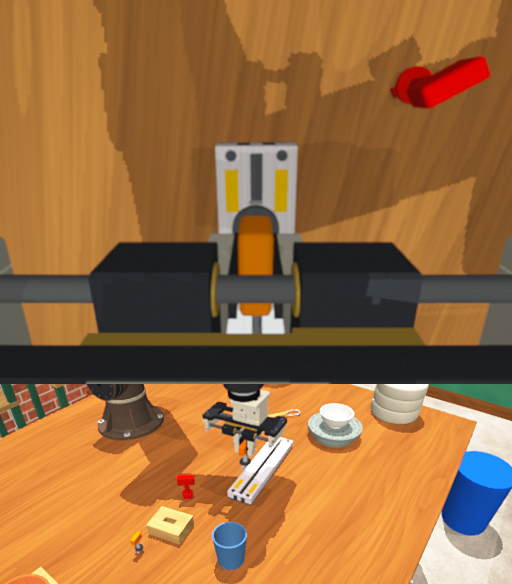

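The wrist view shows the slot (256,180) in line with the held bar (256,265), and the scene view shows the stand empty. Now I'll check the bar-to-slot offset in the same camera frame.

```bash
python3 - <<'E'
from m import *
import pickle
c,t,s=pickle.load(open('w2.pkl','rb'))
W=world(c);hsv=cv2.cvtColor(c['image'],cv2.COLOR_RGB2HSV).astype(int);z=W[...,2];ok=c['range_z']>0
m=ok&(hsv[...,0]>8)&(hsv[...,0]<22)&(hsv[...,1]>190)&(hsv[...,2]>120)&(z>.15)&(z<.18)
u=np.array([np.cos(np.radians(99.7)),np.sin(np.radians(99.7))]);v=np.array([-u[1],u[0]])
p=W[m];top=np.percentile(p[:,2],90);print(len(p),top);p=p[p[:,2]>top-.004];q=p[:,:2]-[.5655,-.0604]
print(np.percentile(q@u,[1,99]),np.percentile(q@v,[1,99]),cv2.minAreaRect((p[:,:2]*1000).astype(np.float32)))
# flange
f=ok&(abs(z-(.1575-.0655-.003+.0225+.0))<.006)&(hsv[...,2]<120);f[:190]=0;f[245:]=0;f[:,:225]=0;f[:,290:]=0
p=W[f];q=p[:,:2]-[.5655,-.0604]
if len(p): print('flange',len(p),np.median(p[:,2]),np.percentile(q@v,[1,99]),np.percentile(q@u,[1,99]))
E
```

```text
2105 0.166925030210534
[-0.02335024  0.0185585 ] [-0.0077356   0.00741589] ((566.1734008789062, -62.147193908691406), (15.827735900878906, 44.11801528930664), 8.817291259765625)
flange 530 0.1108551776319491 [-0.01425896  0.0140156 ] [-0.01660498  0.00063295]
```

apply_moves:
  targets:
    - {"dp": [-0.0007,-0.0001,-0.02],"yaw": 0.2}
    - {"dp": [-0.0007,-0.0001,-0.04],"yaw": 0.2}
    - {"dp": [-0.0007,-0.0001,-0.053],"yaw": 0.2}
    - {"dp": [-0.0007,-0.0001,-0.058],"yaw": 0.2}
    - {"dp": [-0.0007,-0.0001,-0.06],"yaw": 0.2}
    - {"dp": [-0.0007,-0.0001,-0.062],"yaw": 0.2}
    - {"dp": [-0.0007,-0.0001,-0.0635],"yaw": 0.2}
    - {"dp": [-0.0007,-0.0001,-0.065],"yaw": 0.2}
    - {"dp": [-0.0007,-0.0001,-0.0665],"yaw": 0.2}
    - {"dp": [-0.0007,-0.0001,-0.068],"yaw": 0.2}
    - {"dp": [-0.0007,-0.0001,-0.068],"yaw": 0.2}

```text
time_s: 5.8
tcp_pos: [0.5646, -0.0608, 0.0895]
eef_rot: [-180.0, 0.0, -80.2]
contact_force: [-0.1, 0.7, -2.0]
gripper_width: 0.0158
gripper_force: 30.0
```

In the slot without contact. Continue down.

apply_moves:
  targets:
    - {"dp": [0,0,-0.002],"yaw": 0}
    - {"dp": [0,0,-0.004],"yaw": 0}
    - {"dp": [0,0,-0.006],"yaw": 0}
    - {"dp": [0,0,-0.008],"yaw": 0}
    - {"dp": [0,0,-0.0095],"yaw": 0}
    - {"dp": [0,0,-0.011],"yaw": 0}
    - {"dp": [0,0,-0.012],"yaw": 0}
    - {"dp": [0,0,-0.012],"yaw": 0}

```text
time_s: 6.47
tcp_pos: [0.5645, -0.0608, 0.0772]
eef_rot: [180.0, 0.0, -80.2]
contact_force: [0.0, 0.8, -0.9]
gripper_width: 0.0157
gripper_force: 30.0
```

apply_moves:
  targets:
    - {"dp": [0,0,-0.0005],"yaw": 0}
    - {"dp": [0,0,-0.001],"yaw": 0}
    - {"dp": [0,0,-0.001],"yaw": 0}
    - {"dp": [0,0,-0.001],"yaw": 0}

```text
time_s: 6.8
tcp_pos: [0.5647, -0.0608, 0.0766]
eef_rot: [-180.0, -0.0, -80.2]
contact_force: [0.1, -0.7, -1.0]
gripper_width: 0.0159
gripper_force: 30.0
```

apply_moves:
  targets:
    - {"dp": [0,0,-0.0005],"yaw": 0}
    - {"dp": [0,0,-0.001],"yaw": 0}
    - {"dp": [0,0,-0.001],"yaw": 0}
    - {"dp": [0,0,-0.001],"yaw": 0}

```text
time_s: 7.13
tcp_pos: [0.5647, -0.0608, 0.0755]
eef_rot: [180.0, 0.0, -80.2]
contact_force: [1.0, -0.2, -1.6]
gripper_width: 0.0158
gripper_force: 30.0
```

apply_moves:
  targets:
    - {"dp": [0,0,-0.0005],"yaw": 0}
    - {"dp": [0,0,-0.001],"yaw": 0}
    - {"dp": [0,0,-0.001],"yaw": 0}
    - {"dp": [0,0,-0.001],"yaw": 0}

```text
time_s: 7.47
tcp_pos: [0.5648, -0.0608, 0.075]
eef_rot: [-180.0, -0.0, -80.2]
contact_force: [-2.5, 0.5, 4.6]
gripper_width: 0.0155
gripper_force: 30.0
```

Flange contact felt (+6 N). Back off 0.5 mm, then slide.

apply_moves:
  targets:
    - {"dp": [-0.0004,0,0.0003],"yaw": 0}
    - {"dp": [-0.0004,0,0.0006],"yaw": 0}
    - {"dp": [-0.0008,0.003,0.0006],"yaw": 0}
    - {"dp": [-0.0016,0.0075,0.0006],"yaw": 0}
    - {"dp": [-0.0024,0.012,0.0006],"yaw": 0}
    - {"dp": [-0.0033,0.017,0.0006],"yaw": 0}
    - {"dp": [-0.0042,0.022,0.0006],"yaw": 0}
    - {"dp": [-0.005,0.027,0.0006],"yaw": 0}
    - {"dp": [-0.0059,0.032,0.0006],"yaw": 0}
    - {"dp": [-0.0068,0.037,0.0006],"yaw": 0}
    - {"dp": [-0.0076,0.042,0.0006],"yaw": 0}
    - {"dp": [-0.0083,0.046,0.0006],"yaw": 0}
    - {"dp": [-0.0086,0.048,0.0006],"yaw": 0}
    - {"dp": [-0.0086,0.048,0.0006],"yaw": 0}

```text
time_s: 8.63
tcp_pos: [0.5561, -0.0123, 0.0752]
eef_rot: [-180.0, 0.0, -80.2]
contact_force: [-0.6, -0.4, -2.6]
gripper_width: 0.016
gripper_force: 30.0
```

apply_moves:
  targets:
    - {"dp": [-0.0005,0.003,0],"yaw": 0}
    - {"dp": [-0.0013,0.0075,0],"yaw": 0}
    - {"dp": [-0.0021,0.012,0],"yaw": 0}
    - {"dp": [-0.003,0.017,0],"yaw": 0}
    - {"dp": [-0.0038,0.022,0],"yaw": 0}
    - {"dp": [-0.0046,0.027,0],"yaw": 0}
    - {"dp": [-0.0055,0.032,0],"yaw": 0}
    - {"dp": [-0.0063,0.037,0],"yaw": 0}
    - {"dp": [-0.0072,0.042,0],"yaw": 0}
    - {"dp": [-0.0078,0.0455,0],"yaw": 0}
    - {"dp": [-0.0081,0.047,0],"yaw": 0}
    - {"dp": [-0.0081,0.047,0],"yaw": 0}

```text
time_s: 9.63
tcp_pos: [0.5479, 0.0346, 0.0752]
eef_rot: [-180.0, 0.0, -80.2]
contact_force: [-0.2, -0.5, -1.1]
gripper_width: 0.0157
gripper_force: 30.0
```

Now feel for the buffer, 7 mm at a time.

apply_moves:
  targets:
    - {"dp": [-0.0003,0.0018,0],"yaw": 0}
    - {"dp": [-0.0006,0.0036,0],"yaw": 0}
    - {"dp": [-0.0009,0.0054,0],"yaw": 0}
    - {"dp": [-0.0012,0.007,0],"yaw": 0}
    - {"dp": [-0.0015,0.009,0],"yaw": 0}
    - {"dp": [-0.002,0.0115,0],"yaw": 0}
    - {"dp": [-0.0024,0.014,0],"yaw": 0}
    - {"dp": [-0.0024,0.014,0],"yaw": 0}

```text
time_s: 10.3
tcp_pos: [0.5456, 0.0486, 0.0752]
eef_rot: [-180.0, 0.0, -80.2]
contact_force: [0.4, 0.1, -1.6]
gripper_width: 0.0155
gripper_force: 30.0
```

```bash
python3 - <<'E'
from h import *
import pickle
a,b=pickle.load(open('c0.pkl','rb'))
u=np.array([np.cos(np.radians(99.7)),np.sin(np.radians(99.7))]);v=np.array([-u[1],u[0]])
for n,c in (('scene',a),('top',b)):
    W=world(c);q=W[...,:2]-[.547,.0485];A=q@u;B=q@v;g=c['image'].mean(-1)
    print(n,[(k,int(np.percentile(g[(abs(A*1000-k)<2)&(abs(B)<.012)],5))) for k in range(-60,140,4) if ((abs(A*1000-k)<2)&(abs(B)<.012)).any()])
E
```

```text
scene [(-60, 45), (-56, 57), (-52, 45), (-48, 251), (-44, 44), (-40, 165), (-36, 74), (-32, 82), (-28, 87), (-24, 48), (-20, 236), (-16, 71), (-12, 41), (-8, 211), (-4, 51), (0, 168), (4, 51), (8, 86), (12, 57), (16, 120), (20, 53), (24, 50), (28, 171), (32, 47), (36, 66), (40, 97), (44, 255), (48, 139), (52, 115), (56, 73), (60, 136), (64, 241), (68, 64), (72, 47), (76, 44), (80, 80), (84, 127), (88, 243), (92, 65), (96, 174), (100, 96), (104, 179), (108, 114), (112, 209), (116, 102), (120, 192), (124, 255), (128, 232), (132, 239), (136, 255)]
top [(-60, 83), (-56, 82), (-52, 83), (-48, 86), (-44, 84), (-40, 83), (-36, 82), (-32, 82), (-28, 86), (-24, 82), (-20, 84), (-16, 84), (-12, 83), (-8, 86), (-4, 83), (0, 80), (4, 81), (8, 85), (12, 83), (16, 83), (20, 82), (24, 82), (28, 86), (32, 81), (36, 81), (40, 81), (44, 84), (48, 82), (52, 82), (56, 83), (60, 83), (64, 86), (68, 71), (72, 60), (76, 47), (80, 48), (84, 58), (88, 89), (92, 66), (96, 63), (100, 87), (104, 85), (108, 86), (112, 82), (116, 83), (120, 85), (124, 84), (128, 84), (132, 81), (136, 77)]
```

The top image has a dark patch at +70 to +84 mm on the slot, so the pocket is probably near +58. I'll still go in 8 mm steps to be safe.

apply_moves:
  targets:
    - {"dp": [-0.0003,0.002,0],"yaw": 0}
    - {"dp": [-0.0007,0.004,0],"yaw": 0}
    - {"dp": [-0.001,0.006,0],"yaw": 0}
    - {"dp": [-0.0014,0.008,0],"yaw": 0}
    - {"dp": [-0.0014,0.008,0],"yaw": 0}

```text
time_s: 10.72
tcp_pos: [0.5442, 0.0566, 0.0752]
eef_rot: [-180.0, 0.0, -80.2]
contact_force: [0.5, -0.2, -0.5]
gripper_width: 0.0156
gripper_force: 30.0
```

apply_moves:
  targets:
    - {"dp": [0,0,0],"yaw": 0}
    - {"dp": [0,0,0],"yaw": 0}

```text
time_s: 10.88
tcp_pos: [0.5442, 0.0562, 0.0752]
eef_rot: [180.0, -0.0, -80.2]
contact_force: [-0.5, 0.3, -0.9]
gripper_width: 0.0157
gripper_force: 30.0
```

apply_moves:
  targets:
    - {"dp": [-0.0003,0.002,0],"yaw": 0}
    - {"dp": [-0.0007,0.004,0],"yaw": 0}
    - {"dp": [-0.001,0.006,0],"yaw": 0}
    - {"dp": [-0.0014,0.008,0],"yaw": 0}
    - {"dp": [-0.0014,0.008,0],"yaw": 0}

```text
time_s: 11.3
tcp_pos: [0.5428, 0.0646, 0.0752]
eef_rot: [-180.0, 0.0, -80.2]
contact_force: [0.3, 1.1, -0.6]
gripper_width: 0.0159
gripper_force: 30.0
```

apply_moves:
  targets:
    - {"dp": [-0.0003,0.002,0],"yaw": 0}
    - {"dp": [-0.0007,0.004,0],"yaw": 0}
    - {"dp": [-0.001,0.006,0],"yaw": 0}
    - {"dp": [-0.0014,0.008,0],"yaw": 0}
    - {"dp": [-0.0014,0.008,0],"yaw": 0}

```text
time_s: 11.72
tcp_pos: [0.5414, 0.0726, 0.0752]
eef_rot: [-180.0, 0.0, -80.2]
contact_force: [0.4, 0.6, -1.2]
gripper_width: 0.0162
gripper_force: 30.0
```

apply_moves:
  targets:
    - {"dp": [-0.0003,0.002,0],"yaw": 0}
    - {"dp": [-0.0007,0.004,0],"yaw": 0}
    - {"dp": [-0.001,0.006,0],"yaw": 0}
    - {"dp": [-0.0014,0.008,0],"yaw": 0}
    - {"dp": [-0.0014,0.008,0],"yaw": 0}

```text
time_s: 12.13
tcp_pos: [0.54, 0.0806, 0.0752]
eef_rot: [-180.0, 0.0, -80.2]
contact_force: [0.3, -0.7, -2.3]
gripper_width: 0.0156
gripper_force: 30.0
```

apply_moves:
  targets:
    - {"dp": [-0.0003,0.002,0],"yaw": 0}
    - {"dp": [-0.0007,0.004,0],"yaw": 0}
    - {"dp": [-0.001,0.006,0],"yaw": 0}
    - {"dp": [-0.0014,0.008,0],"yaw": 0}
    - {"dp": [-0.0014,0.008,0],"yaw": 0}

```text
time_s: 12.55
tcp_pos: [0.5386, 0.0886, 0.0752]
eef_rot: [-180.0, 0.0, -80.2]
contact_force: [-0.0, 0.9, -0.9]
gripper_width: 0.0154
gripper_force: 30.0
```

apply_moves:
  targets:
    - {"dp": [-0.0003,0.002,0],"yaw": 0}
    - {"dp": [-0.0007,0.004,0],"yaw": 0}
    - {"dp": [-0.001,0.006,0],"yaw": 0}
    - {"dp": [-0.0014,0.008,0],"yaw": 0}
    - {"dp": [-0.0014,0.008,0],"yaw": 0}

```text
time_s: 12.97
tcp_pos: [0.5372, 0.0966, 0.0752]
eef_rot: [-180.0, 0.0, -80.2]
contact_force: [-0.0, 0.3, -0.6]
gripper_width: 0.0158
gripper_force: 30.0
```

apply_moves:
  targets:
    - {"dp": [-0.0003,0.0015,0],"yaw": 0}
    - {"dp": [-0.0005,0.003,0],"yaw": 0}
    - {"dp": [-0.0009,0.005,0],"yaw": 0}
    - {"dp": [-0.0009,0.005,0],"yaw": 0}
    - {"dp": [-0.0009,0.005,0],"yaw": 0}

```text
time_s: 13.38
tcp_pos: [0.5362, 0.1013, 0.0752]
eef_rot: [180.0, -0.0, -80.2]
contact_force: [0.2, -0.6, -1.7]
gripper_width: 0.0157
gripper_force: 30.0
```

apply_moves:
  targets:
    - {"dp": [-0.0002,0.001,0],"yaw": 0}
    - {"dp": [-0.0004,0.0025,0],"yaw": 0}
    - {"dp": [-0.0004,0.0025,0],"yaw": 0}
    - {"dp": [-0.0004,0.0025,0],"yaw": 0}

```text
time_s: 13.72
tcp_pos: [0.5359, 0.1038, 0.0752]
eef_rot: [-180.0, -0.0, -80.2]
contact_force: [0.9, 0.1, -2.0]
gripper_width: 0.0154
gripper_force: 30.0
```

apply_moves:
  targets:
    - {"dp": [-0.0002,0.0015,0],"yaw": 0}
    - {"dp": [-0.0005,0.003,0],"yaw": 0}
    - {"dp": [-0.0005,0.003,0],"yaw": 0}
    - {"dp": [-0.0005,0.003,0],"yaw": 0}

```text
time_s: 14.05
tcp_pos: [0.5354, 0.1068, 0.0752]
eef_rot: [-180.0, 0.0, -80.2]
contact_force: [0.4, -0.7, -1.5]
gripper_width: 0.0161
gripper_force: 30.0
```

apply_moves:
  targets:
    - {"dp": [-0.0002,0.0015,0],"yaw": 0}
    - {"dp": [-0.0005,0.003,0],"yaw": 0}
    - {"dp": [-0.0005,0.003,0],"yaw": 0}
    - {"dp": [-0.0005,0.003,0],"yaw": 0}

```text
time_s: 14.38
tcp_pos: [0.5349, 0.1096, 0.0752]
eef_rot: [180.0, -0.0, -80.2]
contact_force: [0.4, -1.8, -1.4]
gripper_width: 0.0158
gripper_force: 30.0
```

apply_moves:
  targets:
    - {"dp": [-0.0001,0.0008,0],"yaw": 0}
    - {"dp": [-0.0003,0.0015,0],"yaw": 0}
    - {"dp": [-0.0003,0.0015,0],"yaw": 0}
    - {"dp": [-0.0003,0.0015,0],"yaw": 0}

```text
time_s: 14.72
tcp_pos: [0.5346, 0.1109, 0.0752]
eef_rot: [180.0, -0.0, -80.2]
contact_force: [1.6, -5.1, -0.7]
gripper_width: 0.0157
gripper_force: 30.0
```

apply_moves:
  targets:
    - {"dp": [0,0,0],"yaw": 0}
    - {"dp": [0,0,0],"yaw": 0}

```text
time_s: 14.88
tcp_pos: [0.5346, 0.111, 0.0752]
eef_rot: [180.0, -0.0, -80.2]
contact_force: [1.9, -4.2, -0.9]
gripper_width: 0.0156
gripper_force: 30.0
```

apply_moves:
  targets:
    - {"dp": [0,0,0],"yaw": 0}
    - {"dp": [0,0,0],"yaw": 0}

```text
time_s: 15.05
tcp_pos: [0.5346, 0.1111, 0.0751]
eef_rot: [180.0, -0.0, -80.2]
contact_force: [2.1, -4.5, -0.7]
gripper_width: 0.0158
gripper_force: 30.0
```

Buffer felt: about 4.8 N along the slot. Ease back 0.6 mm towards about 3 N and begin turning clockwise, checking the forces.

apply_moves:
  targets:
    - {"dp": [0.0,-0.0006,0],"yaw": 0}
    - {"dp": [0.0,-0.0006,0],"yaw": -3}
    - {"dp": [0.0,-0.0006,0],"yaw": -6}
    - {"dp": [0.0,-0.0006,0],"yaw": -9}
    - {"dp": [0.0,-0.0006,0],"yaw": -12}
    - {"dp": [0.0,-0.0006,0],"yaw": -12}

```text
time_s: 15.55
tcp_pos: [0.5337, 0.1103, 0.075]
eef_rot: [179.9, -0.0, -92.3]
contact_force: [-1.7, -4.5, -0.3]
gripper_width: 0.0156
gripper_force: 30.0
```

```bash
python3 -c "
from h import *
s=get_state();print(s['contact_force'],s['moment'],s['eef_rot'],s['tcp_pos'])"
```

```text
[-1.74496907 -4.51748629 -0.32413894] [-1.79835884  0.64285277  0.02185708] [ 1.79913122e+02 -3.76564459e-02 -9.23325763e+01] [0.53371899 0.11026982 0.07501028]
```

Turning freely: 12° with no yaw moment. Continue.

apply_moves:
  targets:
    - {"dp": [0,0,0],"yaw": -4}
    - {"dp": [0,0,0],"yaw": -8}
    - {"dp": [0,0,0],"yaw": -12}
    - {"dp": [0,0,0],"yaw": -16}
    - {"dp": [0,0,0],"yaw": -20}
    - {"dp": [0,0,0],"yaw": -20}

```text
time_s: 16.05
tcp_pos: [0.5341, 0.1104, 0.075]
eef_rot: [180.0, -0.0, -112.3]
contact_force: [-0.1, -4.4, 0.2]
gripper_width: 0.0154
gripper_force: 30.0
```

```bash
python3 -c "
from h import *
s=get_state();print(s['contact_force'],s['moment'],s['eef_rot'],s['tcp_pos'])"
```

```text
[-0.09391202 -4.43898631  0.2469091 ] [-1.70030667  0.35645548  0.04668652] [ 1.79958646e+02 -3.53792864e-02 -1.12279819e+02] [0.53406636 0.11042505 0.07503039]
```

apply_moves:
  targets:
    - {"dp": [0,0,0],"yaw": -4}
    - {"dp": [0,0,0],"yaw": -8}
    - {"dp": [0,0,0],"yaw": -12}
    - {"dp": [0,0,0],"yaw": -16}
    - {"dp": [0,0,0],"yaw": -20}
    - {"dp": [0,0,0],"yaw": -24}
    - {"dp": [0,0,0],"yaw": -28}
    - {"dp": [0,0,0],"yaw": -28}

```text
time_s: 16.72
tcp_pos: [0.535, 0.1115, 0.0752]
eef_rot: [180.0, 0.1, -140.2]
contact_force: [0.2, -0.5, -1.1]
gripper_width: 0.0158
gripper_force: 30.0
```

```bash
python3 -c "
from h import *
s=get_state();print(s['contact_force'],s['moment'],s['eef_rot'],s['tcp_pos'])"
```

```text
[ 0.24044233 -0.51643739 -1.14625106] [0.02229591 0.00699592 0.00582389] [ 1.79982324e+02  9.02880583e-02 -1.40168857e+02] [0.53498778 0.11146264 0.07523488]
```

apply_moves:
  targets:
    - {"dp": [0,0,0],"yaw": -4}
    - {"dp": [0,0,0],"yaw": -8}
    - {"dp": [0,0,0],"yaw": -12}
    - {"dp": [0,0,0],"yaw": -16}
    - {"dp": [0,0,0],"yaw": -20}
    - {"dp": [0,0,0],"yaw": -24}
    - {"dp": [0,0,0],"yaw": -27}
    - {"dp": [0,0,0],"yaw": -27}

```text
time_s: 17.38
tcp_pos: [0.5348, 0.1111, 0.0752]
eef_rot: [180.0, 0.0, -167.1]
contact_force: [0.7, -0.0, -0.9]
gripper_width: 0.0159
gripper_force: 30.0
```

```bash
python3 -c "
from h import *
s=get_state();print(s['contact_force'],s['moment'],s['eef_rot'],s['tcp_pos'])"
```

```text
[ 0.682308   -0.03601802 -0.93185286] [-0.04622448 -0.05059854  0.0312795 ] [ 1.79963643e+02  4.71552809e-02 -1.67058959e+02] [0.53483239 0.11114133 0.07520993]
```

Turned 87° without resistance, and the foot is crosswise. Release and go up.

apply_moves:
  targets:
    - {"dp": [0,0,0],"yaw": 0}
    - {"dp": [0,0,0],"yaw": 0}
    - {"dp": [0,0,0],"yaw": 0}
    - {"dp": [0,0,0],"yaw": 0}
    - {"dp": [0,0,0],"yaw": 0}
    - {"dp": [0,0,0],"yaw": 0}
    - {"dp": [0,0,0],"yaw": 0}
    - {"dp": [0,0,0],"yaw": 0}
  grip: 0

```text
time_s: 18.05
tcp_pos: [0.5346, 0.1106, 0.0752]
eef_rot: [180.0, 0.0, -167.2]
contact_force: [0.1, 0.2, 0.2]
gripper_width: 0.0434
gripper_force: 0.0
```

apply_moves:
  targets:
    - {"dp": [0,0,0.01],"yaw": 0}
    - {"dp": [0,0,0.03],"yaw": 0}
    - {"dp": [0,0,0.06],"yaw": 0}
    - {"dp": [0,0,0.09],"yaw": 0}
    - {"dp": [0,0,0.12],"yaw": 0}
    - {"dp": [0,0,0.12],"yaw": 0}
    - {"dp": [0,0,0.12],"yaw": 0}

```text
time_s: 18.63
tcp_pos: [0.5356, 0.1111, 0.198]
eef_rot: [179.9, 0.3, -167.2]
contact_force: [0.1, 0.0, -0.4]
gripper_width: 0.0438
gripper_force: 0.0
```

```bash
python3 - <<'E'
from m import *
c=cap('wrist');s=cap('scene')
bar(c,.06,.1,(.535,.11))
cv2.imwrite('pics/f.png',np.vstack([c['image'],s['image'][120:320,:]])[:,:,::-1])
E
```

```text
bar 800 ztop 0.0838 [534.4 110.9] [41.6 13.6] 12.9
```

View pics/f.png

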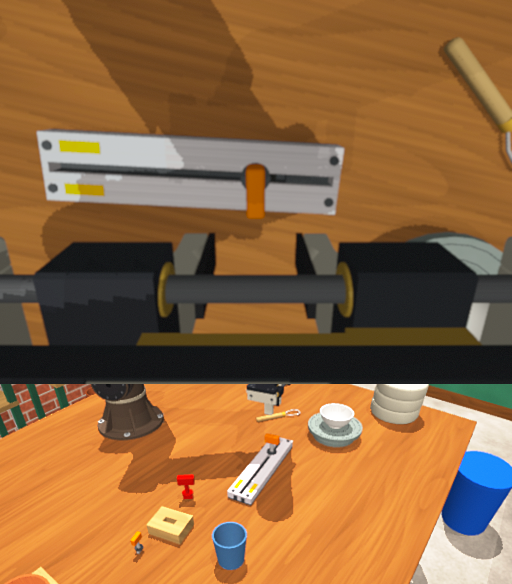

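The picture shows the post upright in the slot (256,190), its bar crosswise within about 3°, bar top at 84 mm. The bowl, cup and tool have not been touched, and the gripper is clear.

```bash
python3 -c "
from h import *
print(r.close_job())"
```

```text
the job is handed in; nothing more can be done
None
```

The job is handed in: the post stands upright in the rail, its foot turned crosswise (within about 3°) at the pocket found by feel. The bowl, cup and trimming tool were left alone, but the judge returned no verdict.

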